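Pack the wrap rolls away in the drum

ROBOT

A 6-joint arm with a two-finger parallel gripper is mounted at the origin on the work surface. World frame = base frame: x ahead of the robot, y to its left, z up, the work surface at z = 0. Lengths are in m, angles in rad, forces in N, time in s.
With the tool pointing down it reaches from about 0.375 to 0.975 m from the base axis. Payload 3.8 kg.
Tool frame: the origin (TCP) lies between the finger pads; the fingertips stand 25 mm ahead of it and the grasp point (between the pads) lies 6 mm ahead of it; z points along the fingers, x is the direction in which the jaws open and shut, and the axes are right-handed (so a half turn about z gives the same grasp; the last joint's range is limited). The gripper opens to 88 mm and grips with 3 to 60 N. Pads are 18 mm wide; open, the fingers measure 123 mm over their backs; the gripper's body (75 mm by 187 mm) begins 45 mm behind the grasp point.
Start: joints at [1.226, 0.264, 1.604, -0, 1.274, -0.037], TCP at [0.204, 0.643, 0.264] pointing down, gripper open.
Joint ranges: [-2.63, 2.63], [-0.94, 2.18], [0.31, 2.57], [-1.31, 4.45], [0, 2.66], [-2.55, 2.55]. Speed limits (rad/s): [2.57, 2.57, 3.14, 3.14, 3.14, 3.14].

INTERFACE

Orientations are given as a unit quaternion [w, x, y, z].
In Python, from bench import get_obs, read_camera, calibration, job_done, look_for, cut_out, tip_of gives the robot as it stands. The module is installed in compiled form; this text tells all that it offers.
- The arm moves only by the tool drive_tool, never from a script. Its argument "increments" is a list of rows, each an object with "translation": the shift along the tool's x, y, z as a fraction of full scale, a list of three; "twist": the turn, a rotation vector about the tool's x, y, z as a fraction of full scale, a list of three; "jaw": the closure, from 0 (fully open) to 1 (shut). In form: [{"translation": [x, y, z], "twist": [wx, wy, wz], "jaw": jaw}, ...]. A call has 1 to 20 rows; each row is the pose to reach, as a shift and turn from the pose commanded when the call began, along the tool's axes at that moment, turning the shorter way round; what a row does not reach only later rows make up. Full scale, the value 1, is 0.5 m for a shift and 2 pi rad for a turn. A row lasts 1/8 s, in which the tool goes at most 62.5 mm and 10.7 degrees, less where a joint would pass 70% of its speed; a pose out of reach is approached as far as the arm can. A call with a number of a shift or a turn outside -1 to 1 is refused whole. A call with a gripper value outside its range is refused whole. The fingers move at their own pace and stop on an object; the grip force is fixed at half the most. Time passes only in rows, so rows that repeat a pose let the fingers close. It gives the time, the measured TCP pose, the force and the opening at its end, in the units of the state.
- get_obs(): the state, without advancing time (a new reading comes with each control period).
- read_camera(name): name is "scene" or "top"; returns the picture (400x640x3 uint8, blue, green, red); there is no depth.
- calibration(name): a dict with "fovy" (degrees; the focal length in pixels is half the picture's height over the tangent of half this angle, whatever the lens; pixels are square), "cx", "cy" (the principal point, pixels), "rvec" (rotation vector, rad) and "tvec" (3), from world to camera coordinates, as OpenCV has them. Camera axes: x right, y down, z forward; pixel columns grow to the right and rows downward; lengths in m; the calibration is good to about 2 mm. A picture is of the moment at which its call begins. calibration takes no time and is no camera call.
- job_done(): hands the job in, once; it reports no verdict.
Trained networks look in the newest picture that a camera, given by its name, has taken for a name from the list of things; names that differ only in an ending like _2 or _b are one class to them, and where a whole thing is asked for, a point or a joint stands for the part that bears it (a point fixed in the world has none). Each returns a list of dicts, best first, with "conf" (0 to 1); they miss things now and then, are a little off and sometimes report something else, mostly with a low value. They report only what shows in the picture. A call takes as long as a camera call. They do not tell look-alikes from the thing itself.
- look_for(camera, name): "extent" ([left, top, width, height] in pixels, round what is visible of it).
- cut_out(camera, name): "pixels" (400x640 bool, what is visible of it) and "extent" ([left, top, width, height] in pixels, round what is visible of it).
- tip_of(camera, name): "location" ([column, row] in pixels: a listed point, or the origin of a listed thing).
The state is a dict: "t": time; "joint_pos": joint angles; "qvel": joint speeds; "tau": joint torques, N m; "eef_pos": TCP position; "ee_rot": TCP orientation; "contact_force": force on the tool from outside, world axes, zero at the start; "wrist_torque": the same for the moment, N m; "gripper_width": finger opening in m.
Only numpy, scipy, OpenCV 4.12 (cv2) and the standard library are available. Lean on these libraries where they do the work, as an engineer would, in place of code of your own. Each camera call takes 0.05 s, during which the arm holds its last target. There are 200 camera calls.

TASK

Pack the bench away: take the roll of tape off the drum's lid and lay it flat on the bench, lift the lid off by its knob and lay it, knob up, in the middle of the cardboard mat. Stand every hand-wrap roll from the bench upright inside the drum, then put the lid back so that it sits fully home and level, and lay the tape flat on top of the lid again. Never turn the lid over, and do not shift the tape measure or the pen cup.

Things in the scene. Friction and masses are not known exactly. Their poses are not given: they have to be found in the camera images.
- drum: Squat round drum of brown fibreboard with two steel hoops, fixed to the bench, open at the top under its lid. Outside diameter 216 mm, inside diameter 206 mm, rim 115 mm above the bench, floor 5 mm thick. Origin: centre of its underside, on the bench; z up.
- lid: Loose round metal lid, 350 g: disc 228 mm diameter, 5 mm thick; under it a plug 190 mm diameter, 8 mm deep, that drops into the drum's mouth with 8 mm play. Black round knob in its centre: head 36 mm diameter. Origin: centre of the plug's underside, 107 mm above the bench when seated; z up. Disc's top at z = 13 mm, knob's head from z = 25 to 47 mm. Its yaw is free.
- tape: Roll of brown packing tape, 140 g: a ring of 84 mm outside and 60 mm inside diameter (wall 12 mm), 38 mm high, starting flat on the lid close beside the knob. Too wide to grip across; pinch its wall with one finger in the hole. Origin: centre of its underside; z is the ring's axis.
- mat: Square of brown cardboard fixed on the bench, 220 x 220 x 3 mm, where the lid is to lie meanwhile. Origin: centre of its underside; z up.
- sheet: Square sheet of white paper lying on the bench, 210 x 210 mm, with no thickness to speak of; the wrap rolls start on it. Origin: its centre.
- roll0: Hand-wrap roll (two to four are there, all alike; the others are absent), 180 g, standing on the bench: a pale roll of film of 60 mm diameter and 45 mm high, on it a yellow flange of 50 mm diameter and 5 mm thick, then a yellow round handle of 28 mm diameter from 50 to 95 mm above the underside. Origin: centre of its underside; z up along the handle.
- roll1: Hand-wrap roll (two to four are there, all alike; the others are absent), 180 g, standing on the bench: a pale roll of film of 60 mm diameter and 45 mm high, on it a yellow flange of 50 mm diameter and 5 mm thick, then a yellow round handle of 28 mm diameter from 50 to 95 mm above the underside. Origin: centre of its underside; z up along the handle.
- roll2: Hand-wrap roll (two to four are there, all alike; the others are absent), 180 g, standing on the bench: a pale roll of film of 60 mm diameter and 45 mm high, on it a yellow flange of 50 mm diameter and 5 mm thick, then a yellow round handle of 28 mm diameter from 50 to 95 mm above the underside. Origin: centre of its underside; z up along the handle.
- roll3: Hand-wrap roll (two to four are there, all alike; the others are absent), 180 g, standing on the bench: a pale roll of film of 60 mm diameter and 45 mm high, on it a yellow flange of 50 mm diameter and 5 mm thick, then a yellow round handle of 28 mm diameter from 50 to 95 mm above the underside. Origin: centre of its underside; z up along the handle.
- measure: Bystander: tape measure, black, 70 x 45 x 62 mm. Origin: centre of its underside.
- pens: Bystander: grey cup, 76 mm diameter at the rim, 100 mm high. Origin: centre of its underside.
Not all that is in view belongs to the job. Leave any purple or red look-alike of the roll1 alone.

How it is judged:
On the way, in this order (a step that is already met when the one before it is completed fails the run):
1. The tape lies flat on the bench clear of the drum, the lid still on the drum (height (world z) of tape below 0.012 m and angle between tape's own z axis and vertical below 0.15 rad and horizontal distance between tape and drum above 0.14 m and linear speed of tape below 0.02 m/s and horizontal distance between lid and drum below 0.012 m and height (world z) of lid between 0.103 and 0.111 m and angle between lid's own z axis and vertical below 0.04 rad), for 0.2 s.
2. The lid lies flat, knob up, on the cardboard mat (horizontal distance between lid and mat below 0.06 m and height (world z) of lid below 0.012 m and angle between lid's own z axis and vertical below 0.08 rad and linear speed of lid below 0.02 m/s), for 0.2 s.
3. Every wrap roll stands in the open drum, the lid still on the mat (all of step 2 and horizontal distance between each of roll0, roll1, roll2, roll3 and drum below 0.09 m and height (world z) of each of roll0, roll1, roll2, roll3 below 0.03 m and angle between each of roll0, roll1, roll2, roll3's own z axis and vertical below 0.3 rad and linear speed of each of roll0, roll1, roll2, roll3 below 0.03 m/s), for 0.2 s.
4. The lid sits home on the drum again with the rolls inside (horizontal distance between lid and drum below 0.012 m and height (world z) of lid between 0.103 and 0.111 m and angle between lid's own z axis and vertical below 0.04 rad and horizontal distance between each of roll0, roll1, roll2, roll3 and drum below 0.09 m and height (world z) of each of roll0, roll1, roll2, roll3 below 0.03 m and angle between each of roll0, roll1, roll2, roll3's own z axis and vertical below 0.3 rad and linear speed of each of roll0, roll1, roll2, roll3 below 0.03 m/s), for 0.2 s.
5. The tape lies flat on the lid (horizontal distance between tape and lid below 0.105 m and z of tape in the frame of lid between 0.008 and 0.018 m and angle between tape's own z axis and vertical below 0.1 rad and linear speed of tape below 0.02 m/s and horizontal distance between lid and drum below 0.012 m and height (world z) of lid between 0.103 and 0.111 m and angle between lid's own z axis and vertical below 0.04 rad), for 0.2 s.
At the end, for the whole second after the job is handed in: Each present roll stands in the drum (within 90 mm of its axis, under 30 mm up, lean < 0.3 rad); the lid is seated (within 12 mm of the drum's axis, origin 103-111 mm high, level to 0.04 rad); the tape lies flat and still on the disc, within 105 mm of its centre (all of step 5 and horizontal distance between each of roll0, roll1, roll2, roll3 and drum below 0.09 m and height (world z) of each of roll0, roll1, roll2, roll3 below 0.03 m and angle between each of roll0, roll1, roll2, roll3's own z axis and vertical below 0.3 rad and linear speed of each of roll0, roll1, roll2, roll3 below 0.03 m/s); the robot touches nothing.
It fails at once if the lid is tipped over (angle between lid's own z axis and vertical above 0.8 rad).
It fails at once if the tape measure is shifted or knocked over (distance of measure from where it was at the start of the episode above 0.03 m or angle between measure's own z axis and vertical above 0.4 rad).
It fails at once if the pen cup is shifted or knocked over (distance of pens from where it was at the start of the episode above 0.03 m or angle between pens's own z axis and vertical above 0.4 rad).
Of roll0, roll1, roll2, roll3 only 2 to 4 are there at a start; the rules pass over those that are not, and their reading is None.
At some moment in a run one of roll0, roll1, roll2, roll3, tape may be knocked a few centimetres aside while the robot is not near it.
It also fails if it takes over 210 s, if anything falls off the work surface, if the arm or the gripper's body presses on something with over 40 N, if the wrist force passes 120 N, or if a joint passes its speed limit or range.

## Working session

There is one attempt and no reset: what is moved stays moved. The work goes in short steps, Python scripts to look and compute and a tool call to move; the robot and the scene stay as the last step left them, time stands still between calls to the robot, and variables do not carry over. Pictures are saved under pics/ and viewed, about 12 in all and at most 16, crops included, and the job is handed in when it is done.

Besides the shell and the picture viewer there is one more tool, called after ">>>" in YAML: its name, and indented under it one key for each argument. drive_tool: Moves the arm, as the interface text tells. Its arguments: {"type":"object","properties":{"increments":{"type":"array","items":{"type":"object","properties":{"translation":{"type":"array","items":{"type":"number","minimum":-1,"maximum":1}},"twist":{"type":"array","items":{"type":"number","minimum":-1,"maximum":1}},"jaw":{"type":"number"}}}}},"required":["increments"]}

```bash
mkdir -p pics
cat > h.py <<'E'
import numpy as np, cv2
from bench import *
def cal(c):
    k=calibration(c); f=200/np.tan(np.radians(k['fovy'])/2)
    K=np.array([[f,0,k['cx']],[0,f,k['cy']],[0,0,1.]]); R=cv2.Rodrigues(np.array(k['rvec'],float))[0]
    return K,R,np.array(k['tvec'],float).ravel(),k
def ray(c,uv,z):
    K,R,t,_=cal(c); o=-R.T@t; d=R.T@np.linalg.inv(K)@np.array([uv[0],uv[1],1.]); return o+d*(z-o[2])/d[2]
def proj(c,p):
    K,R,t,_=cal(c); q=K@(R@np.array(p,float)+t); return q[:2]/q[2]
E
python3 - <<'E'
from h import *
for c in('scene','top'):
    cv2.imwrite(f'pics/{c}0.png',read_camera(c)); k=cal(c); print(k[3],-k[1].T@k[2])
    for n in('drum','lid','tape','mat','sheet','roll1','measure','pens'):
        print(c,n,[(round(float(d['conf']),2),np.round(d['location']).tolist()) for d in tip_of(c,n)])
print(get_obs())
E
```

```text
{'fovy': 42.875358107285585, 'cx': 332.6590534560973, 'cy': 201.94348221443593, 'rvec': array([ 0.73121189,  2.60424716, -1.11244749]), 'tvec': array([ 0.53516145, -0.15248663,  1.52458437])} [1.08971646 0.74936118 0.9407355 ]
scene drum [(0.76, [334.0, 229.0])]
scene lid [(0.75, [335.0, 200.0])]
scene tape [(0.77, [335.0, 180.0])]
scene mat [(0.74, [307.0, 151.0])]
scene sheet [(0.58, [445.0, 303.0])]
scene roll1 [(0.9, [411.0, 301.0]), (0.85, [485.0, 302.0]), (0.69, [448.0, 278.0]), (0.68, [383.0, 336.0]), (0.56, [368.0, 377.0])]
scene measure [(0.68, [345.0, 305.0])]
scene pens []
{'fovy': 56.42006469023886, 'cx': 324.5797950803303, 'cy': 197.99669914603032, 'rvec': array([ 2.15943193, -2.17480319,  0.09984277]), 'tvec': array([-0.01707274,  0.63193398,  1.02559889])} [ 0.52709586 -0.02871348  1.08297304]
top drum []
top lid [(0.7, [316.0, 196.0])]
top tape [(0.6, [337.0, 211.0])]
top mat [(0.94, [426.0, 238.0])]
top sheet []
top roll1 [(0.97, [230.0, 215.0]), (0.83, [194.0, 261.0]), (0.64, [205.0, 175.0]), (0.61, [194.0, 150.0]), (0.6, [225.0, 252.0])]
top measure [(0.65, [253.0, 170.0])]
top pens [(0.64, [388.0, 173.0]), (0.6, [315.0, 199.0])]
{'t': 0.9, 'joint_pos': array([ 1.22610676e+00,  2.63820402e-01,  1.60396532e+00,  1.01414462e-06,
        1.27369947e+00, -3.68781526e-02]), 'qvel': array([-7.29065187e-04, -8.92192328e-04, -8.22828099e-05,  1.35658199e-04,
       -7.25975415e-05,  2.00687965e-04]), 'tau': array([ 4.84641423e-04, -5.02037680e+01, -3.57259083e+01,  7.29458104e-02,
        1.80691970e-02, -3.56781220e-05]), 'eef_pos': array([0.20449835, 0.64328864, 0.26377817]), 'ee_rot': array([-3.04997520e-05,  8.07147424e-01,  5.90349925e-01,  4.42351364e-05]), 'contact_force': array([-0.18263769,  0.03910868,  0.63514159]), 'wrist_torque': array([-0.01276229,  0.00163652, -0.01312693]), 'gripper_width': 0.0882499633443215}
```

View pics/scene0.png

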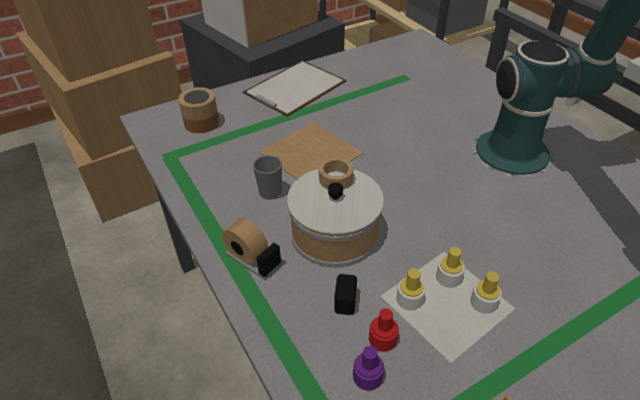

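View pics/top0.png

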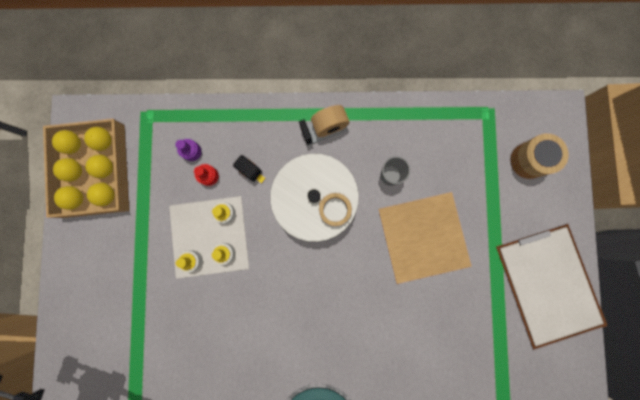

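Scene: the lidded drum is at top (315,197), with the tape ring on the lid at (337,210) and the mat at (425,237). Three yellow-handled rolls stand on the sheet at (223,212), (221,254) and (187,262).

Possible mix-ups:
- **Rolls:** the red one at (206,175), the purple one at (187,149), and the yellow balls in the crate at (80,165).
- **Tape:** the dispenser at (330,120) and the brown jar at (540,155).

I choose the ring on the lid and the three yellow/white rolls on the sheet.

```bash
cat >> h.py <<'E'
from scipy.optimize import least_squares
def circ(c,mask,z,r):
    cn=max(cv2.findContours(mask.astype('uint8'),0,2)[0],key=cv2.contourArea)[:,0]
    P=np.array([ray(c,p,z)[:2] for p in cn]); 
    s=least_squares(lambda q:np.hypot(*(P-q).T)-r,P.mean(0),loss='soft_l1',f_scale=.002); return s.x,np.sqrt(np.mean(s.fun**2))
def tri(u,v):  # top px, scene px
    A=[];b=[]
    for c,p in(('top',u),('scene',v)):
        a=ray(c,p,0);o=ray(c,p,1);d=(o-a)/np.linalg.norm(o-a);M=np.eye(3)-np.outer(d,d);A.append(M);b.append(M@a)
    x=np.linalg.solve(sum(A),sum(b));return x,np.linalg.norm(A[0]@x-b[0])+np.linalg.norm(A[1]@x-b[1])
E
cat > look.py <<'E'
from h import *
np.set_printoptions(precision=4,suppress=True)
T=read_camera('top')
for n,z,r in(('lid',.12,.114),('tape',.158,.042)):
    for d in cut_out('top',n)[:1]:
        print(n,d['conf'],d['extent'],*circ('top',d['pixels'],z,r))
for n in('mat','measure','pens'):
    for d in cut_out('top',n)[:2]:
        cn=max(cv2.findContours(d['pixels'].astype('uint8'),0,2)[0],key=cv2.contourArea)
        b=cv2.boxPoints(cv2.minAreaRect(cn)); print(n,d['conf'],d['extent'],[ray('top',p,0 if n=='mat' else .06)[:2].round(3).tolist() for p in b],ray('top',b.mean(0),0)[:2])
read_camera('scene')
a=[d['location'] for d in tip_of('top','roll1')];b=[d['location'] for d in tip_of('scene','roll1')]
for u in a:
    print('roll',np.round(u),ray('top',u,0)[:2],[ (x[0],x[1]) for x in [tri(u,v) for v in b] if x[1]<.02 and abs(x[0][2])<.03])
hsv=cv2.cvtColor(T,cv2.COLOR_BGR2HSV);m=cv2.inRange(hsv,(20,120,120),(35,255,255))
n,l,s,ce=cv2.connectedComponentsWithStats(m)
for i in range(1,n):
    if s[i,4]>30: print('yellow',s[i],ce[i],ray('top',ce[i],.075)[:2])
for c in ('top','scene'):
    print(c,[(k,proj(c,p).round().tolist()) for k,p in (('tape',(.5,-.1,.16)),)])
I=read_camera('scene');cv2.imwrite('pics/crop1.png',np.hstack([cv2.resize(T[130:290,160:370],(420,320)),cv2.resize(I[150:310,280:490],(380,320))]))
E
python3 look.py
```

```text
lid 0.69 [268.0, 155.0, 88.7, 85.6] [0.6301 0.0079] 0.0276294674318281
tape 0.76 [322.1, 191.3, 29.1, 33.8] [ 0.5936 -0.0476] 0.0013313234922377368
mat 0.6 [381.6, 192.1, 92.8, 92.1] [[0.605, -0.175], [0.656, -0.397], [0.436, -0.439], [0.387, -0.222]] [ 0.5197 -0.3082]
mat 0.2 [377.2, 153.3, 32.2, 27.8] [[0.709, -0.165], [0.776, -0.233], [0.718, -0.287], [0.652, -0.22]] [ 0.7138 -0.2265]
measure 0.67 [235.4, 153.6, 30.7, 28.5] [[0.725, 0.239], [0.762, 0.209], [0.697, 0.134], [0.661, 0.165]] [0.7218 0.1994]
pens 0.84 [381.4, 156.9, 29.7, 25.9] [[0.745, -0.177], [0.745, -0.258], [0.669, -0.255], [0.669, -0.175]] [ 0.7175 -0.2273]
roll [226. 252.] [0.4814 0.2651] [(array([0.4754, 0.2696, 0.0029]), np.float64(0.015992028451661696))]
roll [228. 214.] [0.5911 0.2611] [(array([ 0.5903,  0.263 , -0.0039]), np.float64(0.002592833112996847))]
roll [191. 153.] [0.7727 0.3732] [(array([0.7724, 0.3698, 0.0069]), np.float64(0.003024476466760381))]
roll [208. 177.] [0.7005 0.3219] []
roll [194. 259.] [0.4609 0.3565] []
yellow [ 83 126  29  25 510] [ 96.2275 137.6196] [0.8005 0.6106]
yellow [ 51 130  30  25 510] [ 64.4059 140.949 ] [0.7918 0.6987]
yellow [ 84 154  29  25 519] [ 97.5973 165.4335] [0.7222 0.6025]
yellow [ 52 157  28  25 516] [ 65.4845 168.6609] [0.7139 0.6909]
yellow [258 175   7   8  34] [260.7353 178.7059] [0.6818 0.1524]
yellow [ 86 182  27  25 522] [ 98.8142 193.5249] [0.6443 0.595 ]
yellow [ 53 185  28  25 532] [ 66.6805 196.812 ] [0.636  0.6827]
yellow [212 205  18  16 210] [220.8143 212.0952] [0.5911 0.2599]
yellow [212 246  18  16 219] [220.4612 253.7808] [0.4791 0.2585]
yellow [176 254  19  16 221] [185.5656 261.5204] [0.4592 0.3517]
top [('tape', [357.0, 246.0])]
scene [('tape', [355.0, 143.0])]
```

View pics/crop1.png

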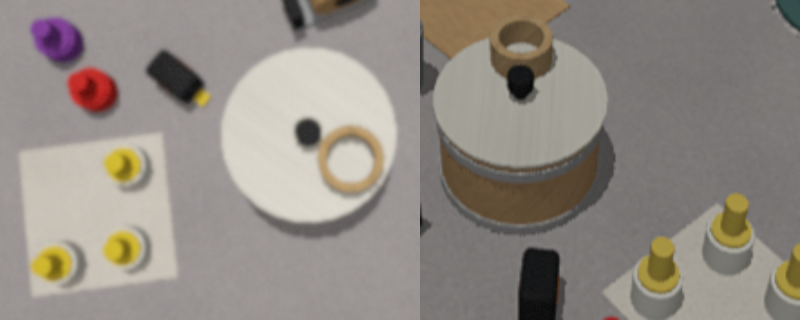

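The crop confirms the choice: three yellow/white rolls on the sheet, and the tape ring at top (336,210) just right of and below the knob at (314,196).

Run:
```python
from h import *
np.set_printoptions(precision=4,suppress=True)
T=cv2.imread('pics/top0.png')
h=cv2.cvtColor(T,cv2.COLOR_BGR2HSV)
m=((h[...,2]>190)&(h[...,1]<60)).astype('uint8'); l=cv2.connectedComponents(m)[1]; m=l==l[180,300]
print('lid',m.sum(),circ('top',m,.12,.114))
k=np.zeros_like(m);k[185:208,303:325]=(h[...,2]<70)[185:208,303:325]
yx=np.argwhere(k);print('knob',ray('top',yx.mean(0)[::-1],.15),circ('top',k,.154,.018))
t=cv2.inRange(h,(8,60,80),(22,255,255));t[:185]=0;t[235:]=0;t[:,:312]=0;t[:,365:]=0
print('tape',circ('top',t>0,.158,.042),cv2.boundingRect(t))
m=cv2.inRange(h,(8,60,80),(22,255,255));m[:,:370]=0;m[:185]=0;m[300:]=0;m[:,480:]=0
b=cv2.boxPoints(cv2.minAreaRect(max(cv2.findContours(m,0,2)[0],key=cv2.contourArea)));print('mat',[ray('top',p,.003)[:2] for p in b],np.mean([ray('top',p,.003)[:2] for p in b],0))
```

```text
lid 4744 (array([0.6289, 0.0078]), np.float64(0.03814060137623564))
knob [0.6253 0.0054 0.15  ] (array([0.6259, 0.0001]), np.float64(0.004523324261140539))
tape (array([ 0.5911, -0.0473]), np.float64(0.002091061264641514)) (319, 193, 33, 33)
mat [array([ 0.6028, -0.1751]), array([ 0.6545, -0.3945]), array([ 0.436 , -0.4382]), array([ 0.3861, -0.2231])] [ 0.5199 -0.3077]
```

```bash
cat > go.py <<'E'
import sys,numpy as np
from bench import get_obs
from scipy.spatial.transform import Rotation as Ro
# go.py x y zgrasp yawdeg -> fractions in present tool axes
o=get_obs();q=o['ee_rot'];R=Ro.from_quat([q[1],q[2],q[3],q[0]])
v=list(map(float,sys.argv[1:]));p=np.array([v[0],v[1],v[2]+.006]);y=np.radians(v[3])
G=Ro.from_matrix(np.array([[np.cos(y),np.sin(y),0],[np.sin(y),-np.cos(y),0],[0,0,-1]]))
print('t',round(o['t'],2),'pos',o['eef_pos'].round(4),'F',o['contact_force'].round(1),'w',round(o['gripper_width'],4),'yaw',np.degrees(np.arctan2(R.as_matrix()[1,0],R.as_matrix()[0,0])).round(1))
print('trans',(R.inv().apply(p-o['eef_pos'])/.5).round(4),'twist',((R.inv()*G).as_rotvec()/2/np.pi).round(4))
E
python3 go.py .557 -.0475 .25 0
```

```text
t 1.4 pos [0.2045 0.6433 0.2637] F [-0.   0.1 -0.1] w 0.0878 yaw 72.4
trans [-1.103   1.0905  0.0154] twist [-0.    -0.     0.201]
```

>>> drive_tool:
  increments:
    - {"translation":[-0.55,0.545,0],"twist":[0,0,0.201],"jaw":0.45}
    - {"translation":[-0.55,0.545,0],"twist":[0,0,0.201],"jaw":0.45}
    - {"translation":[-0.55,0.545,0],"twist":[0,0,0.201],"jaw":0.45}
    - {"translation":[-0.55,0.545,0],"twist":[0,0,0.201],"jaw":0.45}
    - {"translation":[-0.55,0.545,0],"twist":[0,0,0.201],"jaw":0.45}
    - {"translation":[-0.55,0.545,0],"twist":[0,0,0.201],"jaw":0.45}
    - {"translation":[-0.55,0.545,0],"twist":[0,0,0.201],"jaw":0.45}
    - {"translation":[-0.55,0.545,0],"twist":[0,0,0.201],"jaw":0.45}
    - {"translation":[-0.55,0.545,0],"twist":[0,0,0.201],"jaw":0.45}
    - {"translation":[-0.55,0.545,0],"twist":[0,0,0.201],"jaw":0.45}

```text
t: 2.65
eef_pos: [0.3804, 0.2996, 0.2637]
ee_rot: [-0.0, 1.0, 0.001, -0.0]
contact_force: [-0.6, -0.5, 0.9]
gripper_width: 0.0486
```

```bash
python3 go.py .557 -.0475 .25 0
```

```text
t 2.65 pos [0.3804 0.2996 0.2637] F [-0.6 -0.5  0.9] w 0.0486 yaw 0.2
trans [0.3511 0.6951 0.0152] twist [-0.      0.      0.0005]
```

>>> drive_tool:
  increments:
    - {"translation":[0.353,0.694,0.015],"twist":[0,0,0],"jaw":0.45}
    - {"translation":[0.353,0.694,0.015],"twist":[0,0,0],"jaw":0.45}
    - {"translation":[0.353,0.694,0.015],"twist":[0,0,0],"jaw":0.45}
    - {"translation":[0.353,0.694,0.015],"twist":[0,0,0],"jaw":0.45}
    - {"translation":[0.353,0.694,0.015],"twist":[0,0,0],"jaw":0.45}
    - {"translation":[0.353,0.694,0.015],"twist":[0,0,0],"jaw":0.45}
    - {"translation":[0.353,0.694,0.015],"twist":[0,0,0],"jaw":0.45}
    - {"translation":[0.353,0.694,0.015],"twist":[0,0,0],"jaw":0.45}
    - {"translation":[0.353,0.694,0.08],"twist":[0,0,0],"jaw":0.45}
    - {"translation":[0.353,0.694,0.1],"twist":[0,0,0],"jaw":0.45}

```text
t: 3.9
eef_pos: [0.5555, -0.0461, 0.2117]
ee_rot: [-0.001, 1.0, 0.001, -0.002]
contact_force: [-0.1, 0.4, -0.4]
gripper_width: 0.0487
```

```bash
python3 go.py .557 -.0475 .145 0
python3 - <<'E'
from h import *
I=read_camera('scene')
print(proj('scene',(.5911,-.0475,.158)),proj('scene',(.627,.004,.154)),proj('scene',(.557,-.0475,.186)))
cv2.imwrite('pics/s2.png',cv2.resize(I[100:250,240:440],None,fx=3,fy=3))
E
```

```text
t 3.9 pos [ 0.5555 -0.0461  0.2117] F [-0.1  0.4 -0.4] w 0.0487 yaw 0.2
trans [0.0035 0.0029 0.1214] twist [-0.0002  0.0006  0.0004]
[335.45864916 167.26855506] [333.93179309 185.97869191] [347.72042909 153.46514597]
```

View pics/s2.png

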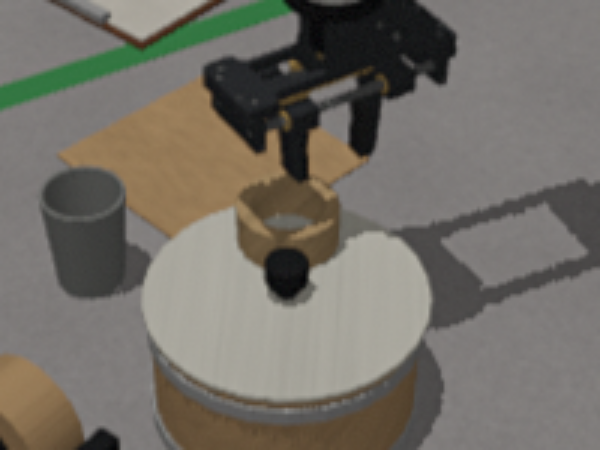

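The tape's top centre shows at scene (336,165), against (335,167) predicted. The fingers bracket its near wall, so I descend and grip.

>>> drive_tool:
  increments:
    - {"translation":[0.003,0.003,0.06],"twist":[0,0,0],"jaw":0.45}
    - {"translation":[0.003,0.003,0.1],"twist":[0,0,0],"jaw":0.45}
    - {"translation":[0.003,0.003,0.121],"twist":[0,0,0],"jaw":0.45}
    - {"translation":[0.003,0.003,0.121],"twist":[0,0,0],"jaw":0.45}
    - {"translation":[0.003,0.003,0.121],"twist":[0,0,0],"jaw":1}
    - {"translation":[0.003,0.003,0.121],"twist":[0,0,0],"jaw":1}
    - {"translation":[0.003,0.003,0.121],"twist":[0,0,0],"jaw":1}
    - {"translation":[0.003,0.003,0.121],"twist":[0,0,0],"jaw":1}
    - {"translation":[0.003,0.003,0.121],"twist":[0,0,0],"jaw":1}
    - {"translation":[0.003,0.003,0.121],"twist":[0,0,0],"jaw":1}

```text
t: 5.2
eef_pos: [0.5585, -0.0499, 0.1535]
ee_rot: [0.0, 1.0, -0.0, -0.0]
contact_force: [-4.8, -0.3, 4.9]
gripper_width: 0.0109
```

>>> drive_tool:
  increments:
    - {"translation":[0,0,-0.06],"twist":[0,0,0],"jaw":1}
    - {"translation":[0,0,-0.12],"twist":[0,0,0],"jaw":1}
    - {"translation":[-0.07,0.025,-0.12],"twist":[0,0,0],"jaw":1}
    - {"translation":[-0.14,0.05,-0.12],"twist":[0,0,0],"jaw":1}
    - {"translation":[-0.21,0.08,-0.12],"twist":[0,0,0],"jaw":1}
    - {"translation":[-0.29,0.105,-0.1],"twist":[0,0,0],"jaw":1}
    - {"translation":[-0.29,0.105,-0.02],"twist":[0,0,0],"jaw":1}
    - {"translation":[-0.29,0.105,0.06],"twist":[0,0,0],"jaw":1}
    - {"translation":[-0.29,0.105,0.14],"twist":[0,0,0],"jaw":1}
    - {"translation":[-0.29,0.105,0.19],"twist":[0,0,0],"jaw":1}
    - {"translation":[-0.29,0.105,0.215],"twist":[0,0,0],"jaw":1}
    - {"translation":[-0.29,0.105,0.23],"twist":[0,0,0],"jaw":1}
    - {"translation":[-0.29,0.105,0.235],"twist":[0,0,0],"jaw":1}
    - {"translation":[-0.29,0.105,0.235],"twist":[0,0,0],"jaw":1}

```text
t: 6.95
eef_pos: [0.4146, -0.1026, 0.0364]
ee_rot: [0.0, 1.0, 0.0, 0.001]
contact_force: [0.6, 0.2, -0.8]
gripper_width: 0.011
```

```bash
python3 go.py .414 -.1 .027 0
python3 - <<'E'
from h import *
I=read_camera('scene')
cv2.imwrite('pics/s3.png',cv2.resize(I[60:260,220:480],None,fx=3,fy=3))
E
```

```text
t 6.95 pos [ 0.4146 -0.1026  0.0364] F [ 0.6  0.2 -0.8] w 0.011 yaw 0.0
trans [-0.0013 -0.0051  0.0067] twist [ 0.0001 -0.0002  0.    ]
```

View pics/s3.png

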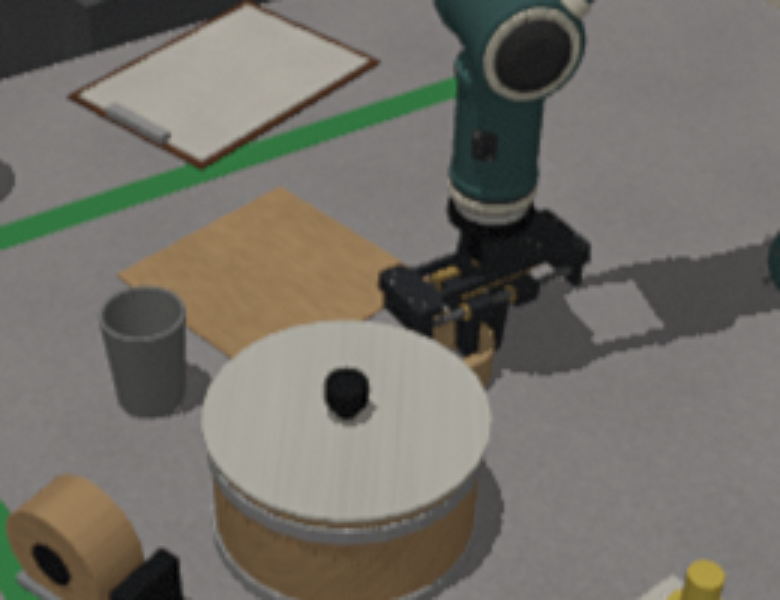

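The tape is in the gripper just above the bench near scene (378,180), and the lid is still seated. I lower it, release, and lift clear.

>>> drive_tool:
  increments:
    - {"translation":[0,0,0.003],"twist":[0,0,0],"jaw":1}
    - {"translation":[0,0,0.006],"twist":[0,0,0],"jaw":1}
    - {"translation":[0,0,0.006],"twist":[0,0,0],"jaw":0.5}
    - {"translation":[0,0,0.006],"twist":[0,0,0],"jaw":0.45}
    - {"translation":[0,0,0.006],"twist":[0,0,0],"jaw":0.45}
    - {"translation":[0,0,0.006],"twist":[0,0,0],"jaw":0.45}
    - {"translation":[0,0,-0.03],"twist":[0,0,0],"jaw":0.45}
    - {"translation":[0,0,-0.12],"twist":[0,0,0],"jaw":0.45}
    - {"translation":[0,0,-0.24],"twist":[0,0,0],"jaw":0.3}
    - {"translation":[0,0,-0.36],"twist":[0,0,0],"jaw":0.3}
    - {"translation":[0,0,-0.44],"twist":[0,0,0],"jaw":0.3}
    - {"translation":[0,0,-0.44],"twist":[0,0,0],"jaw":0.3}

```text
t: 8.5
eef_pos: [0.4163, -0.1031, 0.2599]
ee_rot: [0.001, 1.0, 0.0, 0.004]
contact_force: [-0.2, 0.2, -0.1]
gripper_width: 0.0615
```

```bash
cat > m.py <<'E'
from h import *
np.set_printoptions(precision=4,suppress=True)
def top(name='pics/_t.png'):
    T=read_camera('top');cv2.imwrite(name,T);return T,cv2.cvtColor(T,cv2.COLOR_BGR2HSV)
def yel(h):
    m=cv2.inRange(h,(20,120,120),(35,255,255));n,l,s,ce=cv2.connectedComponentsWithStats(m)
    return [(ce[i].round(1),s[i,4],ray('top',ce[i],.075)[:2]) for i in range(1,n) if s[i,4]>30 and ce[i][0]>120]
def lid(h,z):  # robust circle on white disc's outer edge
    m=((h[...,2]>150)&(h[...,1]<60)).astype('uint8'); n,l,s,_=cv2.connectedComponentsWithStats(m)
    hull=cv2.convexHull(np.argwhere(l==1+s[1:,4].argmax())[:,::-1].astype(np.int32))
    k=np.zeros(m.shape,'uint8');cv2.fillConvexPoly(k,hull,1);return s[1:,4].max(),circ('top',k>0,z,.114)
def tape(h,z,px,w=45):
    t=cv2.inRange(h,(8,50,60),(24,255,255));k=np.zeros_like(t);x,y=map(int,px);k[y-w:y+w,x-w:x+w]=t[y-w:y+w,x-w:x+w]
    return circ('top',k>0,z,.042)
E
python3 - <<'E'
from m import *
T,h=top('pics/t4.png')
for d in yel(h): print(d)
print(tape(h,.038,proj('top',(.45,-.1,.038)),28))
k=np.zeros(h.shape[:2],bool);k[180:212,300:330]=(h[...,2]<70)[180:212,300:330];print('knob',circ('top',k,.154,.018))
cn=cut_out('top','lid');print(cn[0]['conf'],cn[0]['extent']) if cn else 0
e=cv2.Canny(T,40,120);P=np.argwhere(e)[:,::-1];W=np.array([ray('top',p,.12)[:2] for p in P]);
c=np.array([.626,.004]);
for _ in range(6):
    r=np.hypot(*(W-c).T);s=W[abs(r-.114)<.008];c=least_squares(lambda q:np.hypot(*(s-q).T)-.114,c,loss='soft_l1',f_scale=.002).x
print('lid edge',c,len(s))
E
python3 go.py .627 .004 .20 0
```

```text
(array([260.7, 178.7]), np.int32(34), array([0.6818, 0.1524]))
(array([220.8, 212.1]), np.int32(213), array([0.5911, 0.2598]))
(array([220.5, 253.8]), np.int32(218), array([0.4792, 0.2584]))
(array([185.6, 261.5]), np.int32(225), array([0.4592, 0.3516]))
(array([ 0.453 , -0.1057]), np.float64(0.006910179705864828))
knob (array([0.6259, 0.0001]), np.float64(0.004523324261140539))
0.6 [268.2, 153.0, 90.3, 87.9]
t 8.6 pos [ 0.4137 -0.1023  0.2554] F [-0.5  0.9  0.8] w 0.062 yaw 0.0
trans [ 0.4266 -0.2125  0.0988] twist [ 0. -0.  0.]Traceback (most recent call last):
  File "<stdin>", line 7, in <module>
  File "h.py", line 8, in ray
    K,R,t,_=cal(c); o=-R.T@t; d=R.T@np.linalg.inv(K)@np.array([uv[0],uv[1],1.]); return o+d*(z-o[2])/d[2]
            ~~~^^^
  File "h.py", line 4, in cal
    k=calibration(c); f=200/np.tan(np.radians(k['fovy'])/2)
ValueError: time passes only in moves, steps and waits
```

View pics/t4.png

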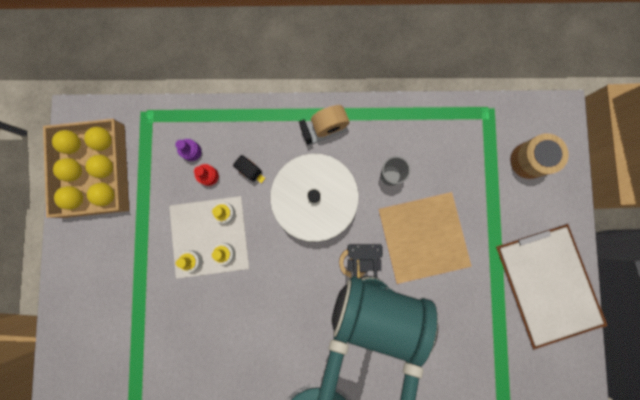

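The tape lies on the bench at top (350,263), partly under the gripper. The bare lid is centred near (314,197). Next I measure the lid.

```bash
sed -i 's/^def cal/import functools\n@functools.lru_cache\ndef cal/' h.py
python3 - <<'E'
from m import *
T=cv2.imread('pics/t4.png')
e=cv2.Canny(T,40,120);P=np.argwhere(e)[:,::-1];W=np.array([ray('top',p,.12)[:2] for p in P]);
c=np.array([.626,.004])
for _ in range(6):
    r=np.hypot(*(W-c).T);s=W[abs(r-.114)<.008];c=least_squares(lambda q:np.hypot(*(s-q).T)-.114,c,loss='soft_l1',f_scale=.002).x
print('lid edge',c,len(s))
g=T.max(2)[183:212,300:330]<75;yx=np.argwhere(g)+[183,300];print('knob',ray('top',yx.mean(0)[::-1],.15)[:2],g.sum())
E
```

```text
lid edge [0.6268 0.0055] 338
knob [0.6254 0.0051] 100
```

>>> drive_tool:
  increments:
    - {"translation":[0.11,-0.055,0],"twist":[0,0,0],"jaw":0.3}
    - {"translation":[0.22,-0.11,0],"twist":[0,0,0],"jaw":0.3}
    - {"translation":[0.33,-0.165,0],"twist":[0,0,0],"jaw":0.3}
    - {"translation":[0.425,-0.215,0],"twist":[0,0,0],"jaw":0.3}
    - {"translation":[0.425,-0.215,0.03],"twist":[0,0,0],"jaw":0.3}
    - {"translation":[0.425,-0.215,0.09],"twist":[0,0,0],"jaw":0.3}
    - {"translation":[0.425,-0.215,0.15],"twist":[0,0,0],"jaw":0.3}
    - {"translation":[0.425,-0.215,0.19],"twist":[0,0,0],"jaw":0.3}
    - {"translation":[0.425,-0.215,0.209],"twist":[0,0,0],"jaw":0.3}
    - {"translation":[0.425,-0.215,0.209],"twist":[0,0,0],"jaw":0.3}
    - {"translation":[0.425,-0.215,0.209],"twist":[0,0,0],"jaw":1}
    - {"translation":[0.425,-0.215,0.209],"twist":[0,0,0],"jaw":1}
    - {"translation":[0.425,-0.215,0.209],"twist":[0,0,0],"jaw":1}
    - {"translation":[0.425,-0.215,0.209],"twist":[0,0,0],"jaw":1}
    - {"translation":[0.425,-0.215,0.209],"twist":[0,0,0],"jaw":1}

```text
t: 10.48
eef_pos: [0.6263, 0.0052, 0.1523]
ee_rot: [0.0, 1.0, 0.0, -0.0]
contact_force: [-2.9, 0.3, 6.0]
gripper_width: 0.0346
```

>>> drive_tool:
  increments:
    - {"translation":[0,0,-0.02],"twist":[0,0,0],"jaw":1}
    - {"translation":[0,0,-0.06],"twist":[0,0,0],"jaw":1}
    - {"translation":[0,0,-0.12],"twist":[0,0,0],"jaw":1}
    - {"translation":[0,0,-0.18],"twist":[0,0,0],"jaw":1}
    - {"translation":[-0.02,0.06,-0.18],"twist":[0,0,0],"jaw":1}
    - {"translation":[-0.05,0.15,-0.18],"twist":[0,0,0],"jaw":1}
    - {"translation":[-0.08,0.24,-0.18],"twist":[0,0,0],"jaw":1}
    - {"translation":[-0.11,0.33,-0.18],"twist":[0,0,0],"jaw":1}
    - {"translation":[-0.14,0.42,-0.18],"twist":[0,0,0],"jaw":1}
    - {"translation":[-0.17,0.51,-0.18],"twist":[0,0,0],"jaw":1}
    - {"translation":[-0.2,0.59,-0.18],"twist":[0,0,0],"jaw":1}
    - {"translation":[-0.213,0.626,-0.18],"twist":[0,0,0],"jaw":1}
    - {"translation":[-0.213,0.626,-0.12],"twist":[0,0,0],"jaw":1}
    - {"translation":[-0.213,0.626,-0.04],"twist":[0,0,0],"jaw":1}
    - {"translation":[-0.213,0.626,0.04],"twist":[0,0,0],"jaw":1}
    - {"translation":[-0.213,0.626,0.11],"twist":[0,0,0],"jaw":1}
    - {"translation":[-0.213,0.626,0.16],"twist":[0,0,0],"jaw":1}
    - {"translation":[-0.213,0.626,0.19],"twist":[0,0,0],"jaw":1}
    - {"translation":[-0.213,0.626,0.2],"twist":[0,0,0],"jaw":1}
    - {"translation":[-0.213,0.626,0.2],"twist":[0,0,0],"jaw":1}

```text
t: 12.98
eef_pos: [0.5206, -0.308, 0.0519]
ee_rot: [0.0, 1.0, 0.0, 0.0]
contact_force: [-0.0, -0.0, -4.1]
gripper_width: 0.0351
```

```bash
python3 go.py .52 -.308 .0423 0
python3 - <<'E'
from h import *
cv2.imwrite('pics/s5.png',read_camera('scene'))
E
```

```text
t 12.97 pos [ 0.5206 -0.308   0.0519] F [-0.  -0.  -4.1] w 0.0351 yaw 0.0
trans [-0.0011 -0.      0.0072] twist [ 0.0001 -0.0001  0.    ]
```

View pics/s5.png

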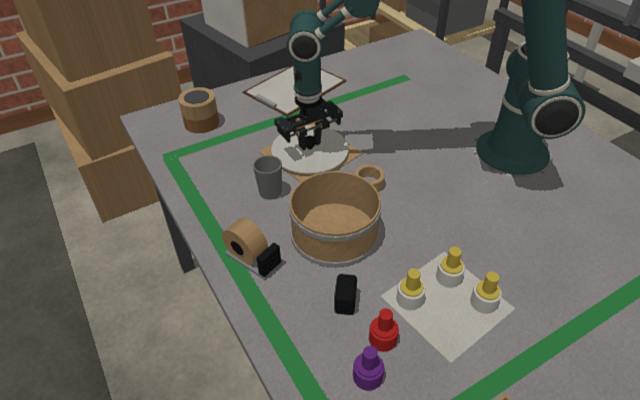

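The lid hangs level just over the mat at scene (310,152). The drum is open and empty, the tape is at (370,177), and the three rolls are unmoved. Now I set the lid down.

>>> drive_tool:
  increments:
    - {"translation":[0,0,0.003],"twist":[0,0,0],"jaw":1}
    - {"translation":[0,0,0.006],"twist":[0,0,0],"jaw":1}
    - {"translation":[0,0,0.008],"twist":[0,0,0],"jaw":1}
    - {"translation":[0,0,0.008],"twist":[0,0,0],"jaw":0.3}
    - {"translation":[0,0,0.008],"twist":[0,0,0],"jaw":0.3}
    - {"translation":[0,0,0.008],"twist":[0,0,0],"jaw":0.3}
    - {"translation":[0,0,0.008],"twist":[0,0,0],"jaw":0.3}
    - {"translation":[0,0,-0.05],"twist":[0,0,0],"jaw":0.3}
    - {"translation":[0,0,-0.15],"twist":[0,0,0],"jaw":0.3}
    - {"translation":[0,0,-0.27],"twist":[0,0,0],"jaw":0.3}
    - {"translation":[0,0,-0.38],"twist":[0,0,0],"jaw":0.3}
    - {"translation":[0,0,-0.38],"twist":[0,0,0],"jaw":0.3}

```text
t: 14.52
eef_pos: [0.523, -0.3098, 0.2481]
ee_rot: [0.003, 1.0, 0.0, 0.005]
contact_force: [0.1, 0.7, -1.0]
gripper_width: 0.0617
```

```bash
python3 - <<'E'
from m import *
T,h=top()
for d in yel(h): print(d)
# drum rim
e=cv2.Canny(T,40,120);W=np.array([ray('top',p,.115)[:2] for p in np.argwhere(e)[:,::-1]])
for rr in(.108,.103):
  c=np.array([.626,.005])
  for _ in range(6):
    r=np.hypot(*(W-c).T);s=W[abs(r-rr)<.006];c=least_squares(lambda q:np.hypot(*(s-q).T)-rr,c,loss='soft_l1',f_scale=.002).x
  print('drum',rr,c,len(s))
print('tape',tape(h,.038,proj('top',(.45,-.1,.038)),28))
# yellow blob model: centroid of projected handle+flange for a roll at guess
def cen(x,y):
    k=np.zeros((1600,2560),'uint8')
    for z0,z1,r in((.045,.05,.025),(.05,.095,.014)):
        a=np.linspace(0,2*np.pi,40);P=np.array([4*proj('top',(x+r*np.cos(t),y+r*np.sin(t),z)) for z in(z0,z1) for t in a])
        cv2.fillConvexPoly(k,cv2.convexHull(P.astype(np.int32)),1)
    m=cv2.moments(k,True);return np.array([m['m10'],m['m01']])/m['m00']/4
for d in yel(h):
    if d[1]<100: continue
    g=np.array(d[2])
    for _ in range(4): g=g+ray('top',d[0],.07)[:2]-ray('top',cen(*g),.07)[:2]
    print('roll',g,'scene px of top', proj('scene',(*g,.095)))
E
python3 go.py .59 .26 .15 90
```

```text
(array([260.6, 178.5]), np.int32(37), array([0.6822, 0.1528]))
(array([220.9, 212.1]), np.int32(216), array([0.591 , 0.2596]))
(array([220.5, 253.8]), np.int32(222), array([0.4792, 0.2582]))
(array([185.7, 261.6]), np.int32(237), array([0.459 , 0.3513]))
drum 0.108 [0.6263 0.0073] 303
drum 0.103 [0.6299 0.0084] 280
tape (array([ 0.4513, -0.1006]), np.float64(0.001017446233314697))
roll [0.5925 0.2663] scene px of top [413.1233 272.5035]
roll [0.4777 0.265 ] scene px of top [454.3601 250.5867]
roll [0.4573 0.3592] scene px of top [491.9334 275.9846]
t 14.57 pos [ 0.5214 -0.3088  0.2445] F [-0.2 -0.2  0.1] w 0.0616 yaw 0.0
trans [ 0.1365 -1.1381  0.1739] twist [ 1.1e-03 -2.0e-04 -2.5e-01]
```

>>> drive_tool:
  increments:
    - {"translation":[0.14,-1,0],"twist":[0,0,0],"jaw":0.3}
    - {"translation":[0.14,-1,0],"twist":[0,0,0],"jaw":0.3}
    - {"translation":[0.14,-1,0],"twist":[0,0,0],"jaw":0.3}
    - {"translation":[0.14,-1,0],"twist":[0,0,0],"jaw":0.3}
    - {"translation":[0.14,-1,0],"twist":[0,0,0],"jaw":0.3}
    - {"translation":[0.14,-1,0],"twist":[0,0,0],"jaw":0.3}
    - {"translation":[0.14,-1,0],"twist":[0,0,0],"jaw":0.3}
    - {"translation":[0.14,-1,0],"twist":[0,0,0],"jaw":0.3}
    - {"translation":[0.14,-1,0],"twist":[0,0,0],"jaw":0.3}
    - {"translation":[0.14,-1,0],"twist":[0,0,0],"jaw":0.3}
    - {"translation":[0.14,-1,0],"twist":[0,0,0],"jaw":0.3}

```text
t: 15.95
eef_pos: [0.5894, 0.1906, 0.2401]
ee_rot: [0.001, 1.0, -0.001, -0.001]
contact_force: [1.3, 0.5, -1.0]
gripper_width: 0.0619
```

```bash
python3 go.py .5925 .266 .078 0
```

```text
t 15.95 pos [0.5894 0.1906 0.2401] F [ 1.3  0.5 -1. ] w 0.0619 yaw -0.1
trans [ 0.0067 -0.1511  0.312 ] twist [ 0.0002  0.0003 -0.0002]
```

>>> drive_tool:
  increments:
    - {"translation":[0.005,-0.08,0],"twist":[0,0,0],"jaw":0.3}
    - {"translation":[0.005,-0.15,0.02],"twist":[0,0,0],"jaw":0.3}
    - {"translation":[0.005,-0.15,0.09],"twist":[0,0,0],"jaw":0.3}
    - {"translation":[0.005,-0.15,0.17],"twist":[0,0,0],"jaw":0.3}
    - {"translation":[0.005,-0.15,0.24],"twist":[0,0,0],"jaw":0.3}
    - {"translation":[0.005,-0.15,0.29],"twist":[0,0,0],"jaw":0.3}
    - {"translation":[0.005,-0.15,0.315],"twist":[0,0,0],"jaw":0.3}
    - {"translation":[0.005,-0.15,0.315],"twist":[0,0,0],"jaw":0.3}
    - {"translation":[0.005,-0.15,0.315],"twist":[0,0,0],"jaw":1}
    - {"translation":[0.005,-0.15,0.315],"twist":[0,0,0],"jaw":1}
    - {"translation":[0.005,-0.15,0.315],"twist":[0,0,0],"jaw":1}
    - {"translation":[0.005,-0.15,0.315],"twist":[0,0,0],"jaw":1}
    - {"translation":[0.005,-0.15,0.315],"twist":[0,0,0],"jaw":1}

```text
t: 17.58
eef_pos: [0.5924, 0.2675, 0.0844]
ee_rot: [-0.0, 1.0, 0.0, 0.0]
contact_force: [-1.6, 0.1, 2.6]
gripper_width: 0.0273
```

```bash
python3 go.py .627 .056 .083 0
```

```text
t 17.57 pos [0.5924 0.2675 0.0844] F [-1.6  0.1  2.6] w 0.0273 yaw 0.0
trans [ 0.069   0.4229 -0.0094] twist [-0.0001 -0.0001  0.0001]
```

>>> drive_tool:
  increments:
    - {"translation":[0,0,-0.08],"twist":[0,0,0],"jaw":1}
    - {"translation":[0,0,-0.18],"twist":[0,0,0],"jaw":1}
    - {"translation":[0,0,-0.3],"twist":[0,0,0],"jaw":1}
    - {"translation":[0.017,0.1,-0.3],"twist":[0,0,0],"jaw":1}
    - {"translation":[0.034,0.2,-0.3],"twist":[0,0,0],"jaw":1}
    - {"translation":[0.051,0.3,-0.3],"twist":[0,0,0],"jaw":1}
    - {"translation":[0.064,0.39,-0.3],"twist":[0,0,0],"jaw":1}
    - {"translation":[0.069,0.423,-0.3],"twist":[0,0,0],"jaw":1}
    - {"translation":[0.069,0.423,-0.3],"twist":[0,0,0],"jaw":1}
    - {"translation":[0.069,0.423,-0.22],"twist":[0,0,0],"jaw":1}
    - {"translation":[0.069,0.423,-0.14],"twist":[0,0,0],"jaw":1}
    - {"translation":[0.069,0.423,-0.07],"twist":[0,0,0],"jaw":1}
    - {"translation":[0.069,0.423,-0.03],"twist":[0,0,0],"jaw":1}
    - {"translation":[0.069,0.423,-0.013],"twist":[0,0,0],"jaw":1}
    - {"translation":[0.069,0.423,-0.011],"twist":[0,0,0],"jaw":1}
    - {"translation":[0.069,0.423,-0.011],"twist":[0,0,0],"jaw":1}

```text
t: 19.58
eef_pos: [0.628, 0.056, 0.0904]
ee_rot: [-0.0, 1.0, 0.0, 0.001]
contact_force: [-0.9, -0.5, -1.6]
gripper_width: 0.0273
```

>>> drive_tool:
  increments:
    - {"translation":[0,0,0],"twist":[0,0,0],"jaw":0.55}
    - {"translation":[0,0,0],"twist":[0,0,0],"jaw":0.5}
    - {"translation":[0,0,0],"twist":[0,0,0],"jaw":0.5}
    - {"translation":[0,0,0],"twist":[0,0,0],"jaw":0.5}
    - {"translation":[0,0,-0.06],"twist":[0,0,0],"jaw":0.5}
    - {"translation":[0,0,-0.16],"twist":[0,0,0],"jaw":0.5}
    - {"translation":[0,0,-0.28],"twist":[0,0,0],"jaw":0.3}
    - {"translation":[0,0,-0.28],"twist":[0,0,0],"jaw":0.3}

```text
t: 20.58
eef_pos: [0.6308, 0.0559, 0.2365]
ee_rot: [-0.0, 1.0, 0.0, 0.006]
contact_force: [0.3, 0.0, 0.6]
gripper_width: 0.0609
```

```bash
cat >> m.py <<'E'
def cen(x,y):
    k=np.zeros((1600,2560),'uint8')
    for z0,z1,r in((.045,.05,.025),(.05,.095,.014)):
        a=np.linspace(0,2*np.pi,40);P=np.array([4*proj('top',(x+r*np.cos(t),y+r*np.sin(t),z)) for z in(z0,z1) for t in a])
        cv2.fillConvexPoly(k,cv2.convexHull(P.astype(np.int32)),1)
    q=cv2.moments(k,True);return np.array([q['m10'],q['m01']])/q['m00']/4
def rolls(h):
    for d in yel(h):
        if d[1]<100: continue
        g=np.array(d[2])
        for _ in range(4): g=g+ray('top',d[0],.07)[:2]-ray('top',cen(*g),.07)[:2]
        print('roll',g,'area',d[1],'px',d[0])
E
python3 - <<'E'
from m import *
T,h=top(); rolls(h)
E
python3 go.py .4777 .265 .078 0
```

```text
roll [0.4573 0.3592] area 237 px [185.7 261.6]
t 20.62 pos [0.6289 0.0557 0.2329] F [ 0.2  0.6 -0.5] w 0.0615 yaw 0.0
trans [-0.3044 -0.4185  0.2959] twist [-0.0001 -0.0011  0.    ]
```

Run:
```python
from m import *
I=read_camera('scene');cv2.imwrite('pics/s6.png',I);h=cv2.cvtColor(I,cv2.COLOR_BGR2HSV)
m=cv2.inRange(h,(20,120,80),(35,255,255));n,l,s,ce=cv2.connectedComponentsWithStats(m)
print([(ce[i].round(),s[i,4]) for i in range(1,n) if s[i,4]>30])
I=cv2.imread('pics/scene0.png');h=cv2.cvtColor(I,cv2.COLOR_BGR2HSV)
m=cv2.inRange(h,(20,120,80),(35,255,255));n,l,s,ce=cv2.connectedComponentsWithStats(m)
print('start',[(ce[i].round(),s[i,4]) for i in range(1,n) if s[i,4]>30])
```

```text
[(array([345., 223.]), np.int32(258)), (array([452., 261.]), np.int32(405)), (array([489., 286.]), np.int32(460))]
start [(array([452., 261.]), np.int32(408)), (array([412., 283.]), np.int32(433)), (array([489., 286.]), np.int32(465))]
```

View pics/s6.png

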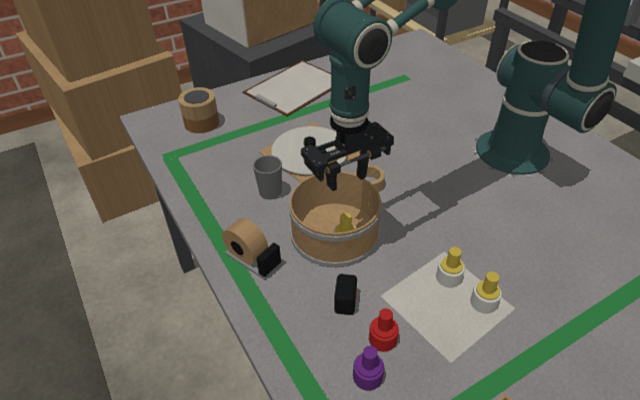

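The first roll stands in the drum at scene (345,223), and the other two are unmoved at (452,261) and (489,286). Next roll.

>>> drive_tool:
  increments:
    - {"translation":[-0.3,-0.419,-0.02],"twist":[0,0,0],"jaw":0.3}
    - {"translation":[-0.3,-0.419,-0.02],"twist":[0,0,0],"jaw":0.3}
    - {"translation":[-0.3,-0.419,-0.02],"twist":[0,0,0],"jaw":0.3}
    - {"translation":[-0.3,-0.419,-0.02],"twist":[0,0,0],"jaw":0.3}
    - {"translation":[-0.3,-0.419,-0.02],"twist":[0,0,0],"jaw":0.3}
    - {"translation":[-0.3,-0.419,0.02],"twist":[0,0,0],"jaw":0.3}
    - {"translation":[-0.3,-0.419,0.09],"twist":[0,0,0],"jaw":0.3}
    - {"translation":[-0.3,-0.419,0.17],"twist":[0,0,0],"jaw":0.3}
    - {"translation":[-0.3,-0.419,0.24],"twist":[0,0,0],"jaw":0.3}
    - {"translation":[-0.3,-0.419,0.28],"twist":[0,0,0],"jaw":0.3}
    - {"translation":[-0.3,-0.419,0.293],"twist":[0,0,0],"jaw":0.3}
    - {"translation":[-0.3,-0.419,0.293],"twist":[0,0,0],"jaw":0.3}
    - {"translation":[-0.3,-0.419,0.293],"twist":[0,0,0],"jaw":1}
    - {"translation":[-0.3,-0.419,0.293],"twist":[0,0,0],"jaw":1}
    - {"translation":[-0.3,-0.419,0.293],"twist":[0,0,0],"jaw":1}
    - {"translation":[-0.3,-0.419,0.293],"twist":[0,0,0],"jaw":1}
    - {"translation":[-0.3,-0.419,0.293],"twist":[0,0,0],"jaw":1}

```text
t: 22.8
eef_pos: [0.477, 0.2654, 0.0833]
ee_rot: [-0.0, 1.0, 0.0, 0.0]
contact_force: [-1.5, -0.2, 3.9]
gripper_width: 0.0271
```

```bash
python3 go.py .67 -.019 .083 0
```

```text
t 22.8 pos [0.477  0.2654 0.0833] F [-1.5 -0.2  3.9] w 0.0271 yaw 0.0
trans [ 0.3859  0.5688 -0.0115] twist [-0.0001 -0.0001  0.    ]
```

>>> drive_tool:
  increments:
    - {"translation":[0,0,-0.08],"twist":[0,0,0],"jaw":1}
    - {"translation":[0,0,-0.18],"twist":[0,0,0],"jaw":1}
    - {"translation":[0,0,-0.3],"twist":[0,0,0],"jaw":1}
    - {"translation":[0.06,0.09,-0.3],"twist":[0,0,0],"jaw":1}
    - {"translation":[0.12,0.18,-0.3],"twist":[0,0,0],"jaw":1}
    - {"translation":[0.18,0.27,-0.3],"twist":[0,0,0],"jaw":1}
    - {"translation":[0.24,0.36,-0.3],"twist":[0,0,0],"jaw":1}
    - {"translation":[0.3,0.45,-0.3],"twist":[0,0,0],"jaw":1}
    - {"translation":[0.36,0.53,-0.3],"twist":[0,0,0],"jaw":1}
    - {"translation":[0.386,0.569,-0.3],"twist":[0,0,0],"jaw":1}
    - {"translation":[0.386,0.569,-0.3],"twist":[0,0,0],"jaw":1}
    - {"translation":[0.386,0.569,-0.22],"twist":[0,0,0],"jaw":1}
    - {"translation":[0.386,0.569,-0.14],"twist":[0,0,0],"jaw":1}
    - {"translation":[0.386,0.569,-0.07],"twist":[0,0,0],"jaw":1}
    - {"translation":[0.386,0.569,-0.03],"twist":[0,0,0],"jaw":1}
    - {"translation":[0.386,0.569,-0.013],"twist":[0,0,0],"jaw":1}
    - {"translation":[0.386,0.569,-0.012],"twist":[0,0,0],"jaw":1}
    - {"translation":[0.386,0.569,-0.012],"twist":[0,0,0],"jaw":1}

```text
t: 25.05
eef_pos: [0.671, -0.0192, 0.0902]
ee_rot: [0.0, 1.0, 0.0, 0.001]
contact_force: [1.1, 0.1, -1.6]
gripper_width: 0.027
```

>>> drive_tool:
  increments:
    - {"translation":[0,0,0],"twist":[0,0,0],"jaw":0.55}
    - {"translation":[0,0,0],"twist":[0,0,0],"jaw":0.5}
    - {"translation":[0,0,0],"twist":[0,0,0],"jaw":0.5}
    - {"translation":[0,0,0],"twist":[0,0,0],"jaw":0.5}
    - {"translation":[0,0,-0.06],"twist":[0,0,0],"jaw":0.5}
    - {"translation":[0,0,-0.16],"twist":[0,0,0],"jaw":0.5}
    - {"translation":[0,0,-0.28],"twist":[0,0,0],"jaw":0.3}
    - {"translation":[0,0,-0.28],"twist":[0,0,0],"jaw":0.3}

```text
t: 26.05
eef_pos: [0.6738, -0.0196, 0.2365]
ee_rot: [0.0, 1.0, 0.0, 0.006]
contact_force: [-0.2, -0.2, -0.8]
gripper_width: 0.0613
```

```bash
python3 - <<'E'
from m import *
T,h=top(); rolls(h)
I=read_camera('scene');h=cv2.cvtColor(I,cv2.COLOR_BGR2HSV)
m=cv2.inRange(h,(20,120,80),(35,255,255));n,l,s,ce=cv2.connectedComponentsWithStats(m)
print([(ce[i].round(),s[i,4]) for i in range(1,n) if s[i,4]>30])
print('tape',tape(h,.038,proj('scene',(.45,-.1,.038)),28)[0])
E
python3 go.py .4573 .3592 .078 0
```

```text
roll [0.6292 0.0549] area 211 px [297.  198.4]
roll [0.4573 0.3592] area 237 px [185.7 261.6]
[(array([314., 214.]), np.int32(365)), (array([345., 223.]), np.int32(273)), (array([489., 286.]), np.int32(458))]
tape [ 0.6859 -0.1472]
t 26.15 pos [ 0.6704 -0.0194  0.23  ] F [ 0.1  0.9 -1.2] w 0.0616 yaw 0.0
trans [-0.4269 -0.7573  0.2908] twist [ 0.     -0.0004  0.    ]
```

>>> drive_tool:
  increments:
    - {"translation":[-0.427,-0.757,-0.02],"twist":[0,0,0],"jaw":0.3}
    - {"translation":[-0.427,-0.757,-0.02],"twist":[0,0,0],"jaw":0.3}
    - {"translation":[-0.427,-0.757,-0.02],"twist":[0,0,0],"jaw":0.3}
    - {"translation":[-0.427,-0.757,-0.02],"twist":[0,0,0],"jaw":0.3}
    - {"translation":[-0.427,-0.757,-0.02],"twist":[0,0,0],"jaw":0.3}
    - {"translation":[-0.427,-0.757,-0.02],"twist":[0,0,0],"jaw":0.3}
    - {"translation":[-0.427,-0.757,-0.02],"twist":[0,0,0],"jaw":0.3}
    - {"translation":[-0.427,-0.757,-0.02],"twist":[0,0,0],"jaw":0.3}
    - {"translation":[-0.427,-0.757,0.05],"twist":[0,0,0],"jaw":0.3}
    - {"translation":[-0.427,-0.757,0.13],"twist":[0,0,0],"jaw":0.3}
    - {"translation":[-0.427,-0.757,0.21],"twist":[0,0,0],"jaw":0.3}
    - {"translation":[-0.427,-0.757,0.27],"twist":[0,0,0],"jaw":0.3}
    - {"translation":[-0.427,-0.757,0.29],"twist":[0,0,0],"jaw":0.3}
    - {"translation":[-0.427,-0.757,0.29],"twist":[0,0,0],"jaw":0.3}
    - {"translation":[-0.427,-0.757,0.29],"twist":[0,0,0],"jaw":1}
    - {"translation":[-0.427,-0.757,0.29],"twist":[0,0,0],"jaw":1}
    - {"translation":[-0.427,-0.757,0.29],"twist":[0,0,0],"jaw":1}
    - {"translation":[-0.427,-0.757,0.29],"twist":[0,0,0],"jaw":1}
    - {"translation":[-0.427,-0.757,0.29],"twist":[0,0,0],"jaw":1}

```text
t: 28.52
eef_pos: [0.4566, 0.3595, 0.0844]
ee_rot: [-0.0, 1.0, 0.0, 0.0]
contact_force: [-1.6, -0.3, 3.9]
gripper_width: 0.0275
```

```bash
python3 go.py .584 -.019 .083 0
```

```text
t 28.52 pos [0.4566 0.3595 0.0844] F [-1.6 -0.3  3.9] w 0.0275 yaw 0.0
trans [ 0.2547  0.757  -0.0094] twist [-0.0001 -0.0001  0.    ]
```

>>> drive_tool:
  increments:
    - {"translation":[0,0,-0.08],"twist":[0,0,0],"jaw":1}
    - {"translation":[0,0,-0.18],"twist":[0,0,0],"jaw":1}
    - {"translation":[0,0,-0.3],"twist":[0,0,0],"jaw":1}
    - {"translation":[0.03,0.1,-0.3],"twist":[0,0,0],"jaw":1}
    - {"translation":[0.07,0.21,-0.3],"twist":[0,0,0],"jaw":1}
    - {"translation":[0.11,0.32,-0.3],"twist":[0,0,0],"jaw":1}
    - {"translation":[0.145,0.43,-0.3],"twist":[0,0,0],"jaw":1}
    - {"translation":[0.18,0.54,-0.3],"twist":[0,0,0],"jaw":1}
    - {"translation":[0.22,0.65,-0.3],"twist":[0,0,0],"jaw":1}
    - {"translation":[0.245,0.73,-0.3],"twist":[0,0,0],"jaw":1}
    - {"translation":[0.255,0.757,-0.3],"twist":[0,0,0],"jaw":1}
    - {"translation":[0.255,0.757,-0.3],"twist":[0,0,0],"jaw":1}
    - {"translation":[0.255,0.757,-0.22],"twist":[0,0,0],"jaw":1}
    - {"translation":[0.255,0.757,-0.14],"twist":[0,0,0],"jaw":1}
    - {"translation":[0.255,0.757,-0.07],"twist":[0,0,0],"jaw":1}
    - {"translation":[0.255,0.757,-0.03],"twist":[0,0,0],"jaw":1}
    - {"translation":[0.255,0.757,-0.013],"twist":[0,0,0],"jaw":1}
    - {"translation":[0.255,0.757,-0.012],"twist":[0,0,0],"jaw":1}
    - {"translation":[0.255,0.757,-0.012],"twist":[0,0,0],"jaw":1}

```text
t: 30.9
eef_pos: [0.585, -0.0192, 0.0909]
ee_rot: [0.0, 1.0, 0.0, 0.001]
contact_force: [-0.3, 0.6, -2.2]
gripper_width: 0.0272
```

>>> drive_tool:
  increments:
    - {"translation":[0,0,0],"twist":[0,0,0],"jaw":0.55}
    - {"translation":[0,0,0],"twist":[0,0,0],"jaw":0.5}
    - {"translation":[0,0,0],"twist":[0,0,0],"jaw":0.5}
    - {"translation":[0,0,0],"twist":[0,0,0],"jaw":0.5}
    - {"translation":[0,0,-0.06],"twist":[0,0,0],"jaw":0.5}
    - {"translation":[0,0,-0.16],"twist":[0,0,0],"jaw":0.5}
    - {"translation":[0,0,-0.28],"twist":[0,0,0],"jaw":0.3}
    - {"translation":[-0.05,0.1,-0.28],"twist":[0,0,0],"jaw":0.3}
    - {"translation":[-0.1,0.22,-0.28],"twist":[0,0,0],"jaw":0.3}
    - {"translation":[-0.13,0.34,-0.28],"twist":[0,0,0],"jaw":0.3}
    - {"translation":[-0.13,0.46,-0.28],"twist":[0,0,0],"jaw":0.3}
    - {"translation":[-0.13,0.576,-0.28],"twist":[0,0,0],"jaw":0.3}
    - {"translation":[-0.13,0.576,-0.28],"twist":[0,0,0],"jaw":0.3}
    - {"translation":[-0.13,0.576,-0.28],"twist":[0,0,0],"jaw":0.3}

```text
t: 32.65
eef_pos: [0.5186, -0.3071, 0.2293]
ee_rot: [-0.001, 1.0, -0.0, -0.0]
contact_force: [1.1, -0.2, 0.4]
gripper_width: 0.0614
```

```bash
python3 - <<'E'
from m import *
T,h=top('pics/t7.png'); rolls(h)
cv2.imwrite('pics/s7.png',np.hstack([cv2.resize(T[130:290,240:440],(400,320)),cv2.resize(read_camera('scene')[110:270,220:420],(400,320))]))
print('tape',tape(h,.038,proj('top',(.45,-.1,.038)),28))
for d in tip_of('top','lid')[:2]+tip_of('top','tape')[:2]: print(d['conf'],d['location'],ray('top',d['location'],0)[:2])
E
python3 go.py .5206 -.308 .0423 0
```

```text
roll [ 0.6729 -0.0195] area 204 px [323.6 182.7]
roll [0.6293 0.0558] area 206 px [296.7 198.4]
roll [ 0.5865 -0.0198] area 206 px [323.9 213.5]
tape (array([ 0.4513, -0.1006]), np.float64(0.001005762673154172))
0.78 [421.4, 235.9] [ 0.523  -0.2999]
0.62 [355.9, 261.6] [ 0.4509 -0.11  ]
t 32.85 pos [ 0.5191 -0.3059  0.2297] F [-0.1  0.6 -0.1] w 0.0619 yaw 0.1
trans [0.003  0.0044 0.3628] twist [-0.0001  0.      0.0003]
```

View pics/s7.png

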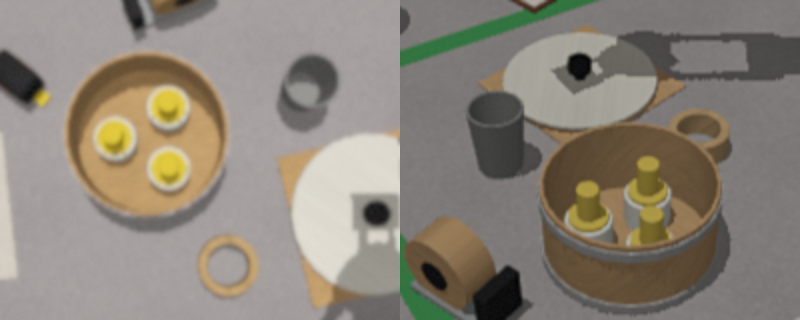

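All three rolls stand upright in the drum, at top (297,198), (324,183) and (324,213). The lid is flat on the mat and the tape is at about (354,262). Next I fetch the lid.

>>> drive_tool:
  increments:
    - {"translation":[0.003,0.004,0.08],"twist":[0,0,0],"jaw":0.3}
    - {"translation":[0.003,0.004,0.17],"twist":[0,0,0],"jaw":0.3}
    - {"translation":[0.003,0.004,0.25],"twist":[0,0,0],"jaw":0.3}
    - {"translation":[0.003,0.004,0.31],"twist":[0,0,0],"jaw":0.3}
    - {"translation":[0.003,0.004,0.35],"twist":[0,0,0],"jaw":0.3}
    - {"translation":[0.003,0.004,0.362],"twist":[0,0,0],"jaw":0.3}
    - {"translation":[0.003,0.004,0.362],"twist":[0,0,0],"jaw":0.3}
    - {"translation":[0.003,0.004,0.362],"twist":[0,0,0],"jaw":1}
    - {"translation":[0.003,0.004,0.362],"twist":[0,0,0],"jaw":1}
    - {"translation":[0.003,0.004,0.362],"twist":[0,0,0],"jaw":1}
    - {"translation":[0.003,0.004,0.362],"twist":[0,0,0],"jaw":1}
    - {"translation":[0.003,0.004,0.362],"twist":[0,0,0],"jaw":1}
    - {"translation":[0.003,0.004,0.362],"twist":[0,0,0],"jaw":1}

```text
t: 34.48
eef_pos: [0.5207, -0.3097, 0.0496]
ee_rot: [0.0, 1.0, 0.0, 0.0]
contact_force: [-1.8, 0.9, 5.5]
gripper_width: 0.0352
```

```bash
python3 go.py .6263 .0055 .1463 0
```

```text
t 34.48 pos [ 0.5207 -0.3097  0.0496] F [-1.8  0.9  5.5] w 0.0352 yaw 0.0
trans [ 0.2114 -0.6303 -0.2057] twist [ 0.0001 -0.0001  0.    ]
```

>>> drive_tool:
  increments:
    - {"translation":[0,0,-0.03],"twist":[0,0,0],"jaw":1}
    - {"translation":[0,0,-0.1],"twist":[0,0,0],"jaw":1}
    - {"translation":[0,0,-0.2],"twist":[0,0,0],"jaw":1}
    - {"translation":[0,0,-0.3],"twist":[0,0,0],"jaw":1}
    - {"translation":[0,0,-0.36],"twist":[0,0,0],"jaw":1}
    - {"translation":[0.03,-0.08,-0.36],"twist":[0,0,0],"jaw":1}
    - {"translation":[0.06,-0.18,-0.36],"twist":[0,0,0],"jaw":1}
    - {"translation":[0.09,-0.28,-0.36],"twist":[0,0,0],"jaw":1}
    - {"translation":[0.13,-0.38,-0.36],"twist":[0,0,0],"jaw":1}
    - {"translation":[0.16,-0.48,-0.36],"twist":[0,0,0],"jaw":1}
    - {"translation":[0.19,-0.57,-0.36],"twist":[0,0,0],"jaw":1}
    - {"translation":[0.21,-0.62,-0.36],"twist":[0,0,0],"jaw":1}
    - {"translation":[0.211,-0.627,-0.36],"twist":[0,0,0],"jaw":1}
    - {"translation":[0.211,-0.627,-0.35],"twist":[0,0,0],"jaw":1}
    - {"translation":[0.211,-0.627,-0.31],"twist":[0,0,0],"jaw":1}
    - {"translation":[0.211,-0.627,-0.27],"twist":[0,0,0],"jaw":1}
    - {"translation":[0.211,-0.627,-0.24],"twist":[0,0,0],"jaw":1}
    - {"translation":[0.211,-0.627,-0.225],"twist":[0,0,0],"jaw":1}
    - {"translation":[0.211,-0.627,-0.215],"twist":[0,0,0],"jaw":1}
    - {"translation":[0.211,-0.627,-0.213],"twist":[0,0,0],"jaw":1}

```text
t: 36.98
eef_pos: [0.6261, 0.0041, 0.1552]
ee_rot: [0.0, 1.0, 0.0, 0.0]
contact_force: [0.0, 0.8, -4.7]
gripper_width: 0.0352
```

>>> drive_tool:
  increments:
    - {"translation":[0,0,0.001],"twist":[0,0,0],"jaw":1}
    - {"translation":[0,0,0.002],"twist":[0,0,0],"jaw":1}
    - {"translation":[0,0,0.003],"twist":[0,0,0],"jaw":1}
    - {"translation":[0,0,0.003],"twist":[0,0,0],"jaw":1}

```text
t: 37.48
eef_pos: [0.6259, 0.0042, 0.1538]
ee_rot: [0.0, 1.0, 0.0, 0.0]
contact_force: [-0.3, 0.5, -4.3]
gripper_width: 0.0351
```

```bash
python3 go.py .6263 .0055 .1463 0
python3 - <<'E'
from h import *
cv2.imwrite('pics/s8.png',cv2.resize(read_camera('scene')[130:280,240:440],None,fx=3,fy=3))
E
```

```text
t 37.48 pos [0.6259 0.0042 0.1538] F [-0.3  0.5 -4.3] w 0.0351 yaw 0.0
trans [ 0.0007 -0.0026  0.0031] twist [ 0. -0.  0.]
```

View pics/s8.png

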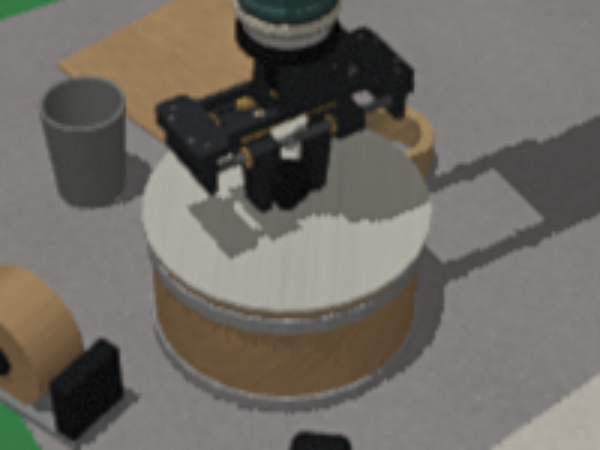

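The lid is level in the drum's mouth, with only its own weight on the wrist, so it is about 1 mm short of home. I lower it the last bit and release.

>>> drive_tool:
  increments:
    - {"translation":[0,0,0.0015],"twist":[0,0,0],"jaw":1}
    - {"translation":[0,0,0.003],"twist":[0,0,0],"jaw":1}
    - {"translation":[0,0,0.003],"twist":[0,0,0],"jaw":1}
    - {"translation":[0,0,0.003],"twist":[0,0,0],"jaw":0.4}
    - {"translation":[0,0,0.003],"twist":[0,0,0],"jaw":0.3}
    - {"translation":[0,0,0.003],"twist":[0,0,0],"jaw":0.3}
    - {"translation":[0,0,0.003],"twist":[0,0,0],"jaw":0.3}
    - {"translation":[0,0,-0.05],"twist":[0,0,0],"jaw":0.3}
    - {"translation":[0,0,-0.12],"twist":[0,0,0],"jaw":0.3}
    - {"translation":[0,0,-0.2],"twist":[0,0,0],"jaw":0.3}
    - {"translation":[-0.02,-0.1,-0.2],"twist":[0,0,0],"jaw":0.45}
    - {"translation":[-0.02,-0.22,-0.2],"twist":[0,0,0],"jaw":0.45}
    - {"translation":[-0.02,-0.34,-0.2],"twist":[0,0,0],"jaw":0.45}
    - {"translation":[-0.02,-0.4,-0.2],"twist":[0,0,0],"jaw":0.45}
    - {"translation":[-0.02,-0.4,-0.2],"twist":[0,0,0],"jaw":0.45}

```text
t: 39.4
eef_pos: [0.6156, 0.2064, 0.2535]
ee_rot: [-0.0, 1.0, 0.002, -0.0]
contact_force: [-0.6, 0.2, -0.4]
gripper_width: 0.0485
```

```bash
python3 - <<'E'
from m import *
T,h=top('pics/t9.png')
e=cv2.Canny(T,40,120);P=np.argwhere(e)[:,::-1]
for z in(.12,.128):
  W=np.array([ray('top',p,z)[:2] for p in P]);c=np.array([.626,.004])
  for _ in range(6):
    r=np.hypot(*(W-c).T);s=W[abs(r-.114)<.008];f=least_squares(lambda q:np.hypot(*(s-q[:2]).T)-q[2],[*c,.114],loss='soft_l1',f_scale=.002).x;c=f[:2]
  print('lid',z,f,len(s))
I0=cv2.imread('pics/scene0.png');I=read_camera('scene')
def edge(I): # lid front silhouette per column in scene: bright->rim
    g=cv2.cvtColor(I,cv2.COLOR_BGR2HSV);m=((g[...,2]>150)&(g[...,1]<60)).astype('uint8');l=cv2.connectedComponents(m)[1];k=l==l[210,335];y,x=np.where(k);return x.min(),x.max(),y.min(),y.max(),[int(y[x==c].max()) for c in(300,320,335,350,370)]
print(edge(I0),edge(I))
px=proj('top',(.4513,-.1,.038)); print('tape',tape(h,.038,px,28),px)
E
python3 go.py .4153 -.1006 .027 0
```

```text
lid 0.12 [0.627  0.0063 0.1144] 337
lid 0.128 [0.6261 0.006  0.1135] 345
(np.int64(288), np.int64(383), np.int64(169), np.int64(232), [221, 230, 232, 230, 221]) (np.int64(287), np.int64(374), np.int64(167), np.int64(232), [222, 231, 232, 230, 222])
tape (array([ 0.4514, -0.1006]), np.float64(0.0010253343570083041)) [353.3445 262.4457]
t 39.5 pos [0.6158 0.2039 0.2534] F [ 0.1  0.2 -0.6] w 0.0486 yaw 0.0
trans [-0.4013  0.6083  0.4415] twist [0.0001 0.0001 0.0001]
```

The lid's edge matches its seated silhouette from the start (front rows 221/230/232/230/221 px then, 222/231/232/230/222 now). It is centred at (.627,.006). Now the tape.

>>> drive_tool:
  increments:
    - {"translation":[-0.4,0.608,0],"twist":[0,0,0],"jaw":0.45}
    - {"translation":[-0.4,0.608,0],"twist":[0,0,0],"jaw":0.45}
    - {"translation":[-0.4,0.608,0],"twist":[0,0,0],"jaw":0.45}
    - {"translation":[-0.4,0.608,0],"twist":[0,0,0],"jaw":0.45}
    - {"translation":[-0.4,0.608,0],"twist":[0,0,0],"jaw":0.45}
    - {"translation":[-0.4,0.608,0],"twist":[0,0,0],"jaw":0.45}
    - {"translation":[-0.4,0.608,0],"twist":[0,0,0],"jaw":0.45}
    - {"translation":[-0.4,0.608,0.05],"twist":[0,0,0],"jaw":0.45}
    - {"translation":[-0.4,0.608,0.14],"twist":[0,0,0],"jaw":0.45}
    - {"translation":[-0.4,0.608,0.23],"twist":[0,0,0],"jaw":0.45}
    - {"translation":[-0.4,0.608,0.32],"twist":[0,0,0],"jaw":0.45}
    - {"translation":[-0.4,0.608,0.39],"twist":[0,0,0],"jaw":0.45}
    - {"translation":[-0.4,0.608,0.425],"twist":[0,0,0],"jaw":0.45}
    - {"translation":[-0.4,0.608,0.438],"twist":[0,0,0],"jaw":0.45}
    - {"translation":[-0.4,0.608,0.438],"twist":[0,0,0],"jaw":0.45}
    - {"translation":[-0.4,0.608,0.438],"twist":[0,0,0],"jaw":1}
    - {"translation":[-0.4,0.608,0.438],"twist":[0,0,0],"jaw":1}
    - {"translation":[-0.4,0.608,0.438],"twist":[0,0,0],"jaw":1}
    - {"translation":[-0.4,0.608,0.438],"twist":[0,0,0],"jaw":1}
    - {"translation":[-0.4,0.608,0.438],"twist":[0,0,0],"jaw":1}

```text
t: 42.0
eef_pos: [0.4158, -0.1, 0.0351]
ee_rot: [0.0, 1.0, 0.0, -0.0]
contact_force: [-2.3, -0.5, 6.0]
gripper_width: 0.0116
```

```bash
python3 go.py .547 -.0475 .15 0
```

```text
t 42.0 pos [ 0.4158 -0.1     0.0351] F [-2.3 -0.5  6. ] w 0.0116 yaw 0.0
trans [ 0.2623 -0.1048 -0.242 ] twist [0. 0. 0.]
```

>>> drive_tool:
  increments:
    - {"translation":[0,0,-0.06],"twist":[0,0,0],"jaw":1}
    - {"translation":[0,0,-0.16],"twist":[0,0,0],"jaw":1}
    - {"translation":[0,0,-0.27],"twist":[0,0,0],"jaw":1}
    - {"translation":[0,0,-0.36],"twist":[0,0,0],"jaw":1}
    - {"translation":[0.04,-0.015,-0.38],"twist":[0,0,0],"jaw":1}
    - {"translation":[0.12,-0.04,-0.38],"twist":[0,0,0],"jaw":1}
    - {"translation":[0.2,-0.07,-0.38],"twist":[0,0,0],"jaw":1}
    - {"translation":[0.269,-0.095,-0.38],"twist":[0,0,0],"jaw":1}
    - {"translation":[0.269,-0.095,-0.38],"twist":[0,0,0],"jaw":1}
    - {"translation":[0.269,-0.095,-0.34],"twist":[0,0,0],"jaw":1}
    - {"translation":[0.269,-0.095,-0.29],"twist":[0,0,0],"jaw":1}
    - {"translation":[0.269,-0.095,-0.26],"twist":[0,0,0],"jaw":1}
    - {"translation":[0.269,-0.095,-0.248],"twist":[0,0,0],"jaw":1}
    - {"translation":[0.269,-0.095,-0.245],"twist":[0,0,0],"jaw":1}
    - {"translation":[0.269,-0.095,-0.245],"twist":[0,0,0],"jaw":1}

```text
t: 43.88
eef_pos: [0.5509, -0.0525, 0.158]
ee_rot: [0.0, 1.0, 0.0, 0.001]
contact_force: [0.9, -0.0, -1.3]
gripper_width: 0.0113
```

>>> drive_tool:
  increments:
    - {"translation":[0,0,0.001],"twist":[0,0,0],"jaw":1}
    - {"translation":[0,0,0.002],"twist":[0,0,0],"jaw":1}
    - {"translation":[0,0,0.003],"twist":[0,0,0],"jaw":1}
    - {"translation":[0,0,0.003],"twist":[0,0,0],"jaw":1}

```text
t: 44.38
eef_pos: [0.5504, -0.0523, 0.1557]
ee_rot: [0.0, 1.0, 0.0, 0.0]
contact_force: [0.5, -0.9, -0.5]
gripper_width: 0.0113
```

```bash
python3 go.py .55 -.0525 .148 0
python3 - <<'E'
from h import *
cv2.imwrite('pics/s10.png',cv2.resize(read_camera('scene')[130:280,240:440],None,fx=3,fy=3))
E
```

```text
t 44.38 pos [ 0.5504 -0.0523  0.1557] F [ 0.5 -0.9 -0.5] w 0.0113 yaw 0.0
trans [-0.0008  0.0003  0.0034] twist [ 0. -0.  0.]
```

View pics/s10.png

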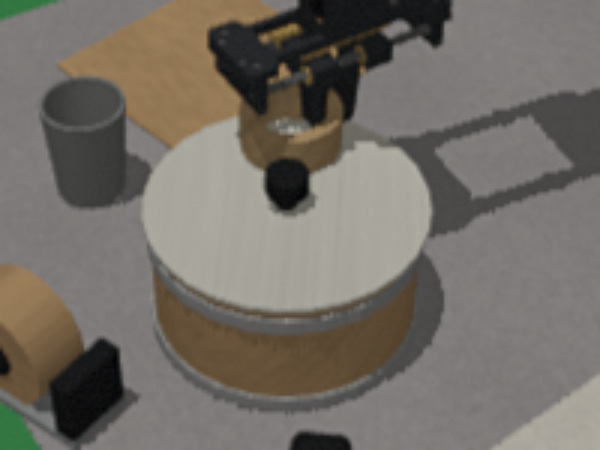

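The tape is just above the lid behind the knob, at scene (337,170), and clear of it. I release it after one last millimetre.

>>> drive_tool:
  increments:
    - {"translation":[0,0,0.0015],"twist":[0,0,0],"jaw":1}
    - {"translation":[0,0,0.002],"twist":[0,0,0],"jaw":1}
    - {"translation":[0,0,0.002],"twist":[0,0,0],"jaw":0.6}
    - {"translation":[0,0,0.002],"twist":[0,0,0],"jaw":0.45}
    - {"translation":[0,0,0.002],"twist":[0,0,0],"jaw":0.45}
    - {"translation":[0,0,0.002],"twist":[0,0,0],"jaw":0.45}
    - {"translation":[0,0,-0.04],"twist":[0,0,0],"jaw":0.45}
    - {"translation":[0,0,-0.12],"twist":[0,0,0],"jaw":0.45}
    - {"translation":[0,0,-0.22],"twist":[0,0,0],"jaw":0.45}
    - {"translation":[0,-0.12,-0.24],"twist":[0,0,0],"jaw":0.45}
    - {"translation":[0,-0.24,-0.24],"twist":[0,0,0],"jaw":0.45}
    - {"translation":[0,-0.36,-0.24],"twist":[0,0,0],"jaw":0.45}
    - {"translation":[0,-0.48,-0.24],"twist":[0,0,0],"jaw":0.45}
    - {"translation":[0,-0.6,-0.24],"twist":[0,0,0],"jaw":0.45}
    - {"translation":[0,-0.6,-0.24],"twist":[0,0,0],"jaw":0.45}
    - {"translation":[0,-0.6,-0.24],"twist":[0,0,0],"jaw":0.45}

```text
t: 46.42
eef_pos: [0.5502, 0.2475, 0.2754]
ee_rot: [0.0, 1.0, 0.001, -0.0]
contact_force: [0.5, -0.8, -0.5]
gripper_width: 0.0486
```

Run:
```python
from m import *
T,h=top('pics/t11.png');I=read_camera('scene')
t=cv2.inRange(h,(8,60,80),(22,255,255));k=np.zeros_like(t);k[188:240,310:362]=t[188:240,310:362];print('tape',circ('top',k>0,.158,.042))
cv2.imwrite('pics/f.png',np.hstack([cv2.resize(T[130:290,240:440],(400,320)),cv2.resize(I[130:290,230:430],(400,320))]))
e=cv2.Canny(T,40,120);W=np.array([ray('top',p,.12)[:2] for p in np.argwhere(e)[:,::-1]]);c=np.array([.626,.004])
for _ in range(6):
    r=np.hypot(*(W-c).T);s=W[abs(r-.114)<.008];c=least_squares(lambda q:np.hypot(*(s-q).T)-.114,c,loss='soft_l1',f_scale=.002).x
print('lid',c)
```

```text
tape (array([ 0.5859, -0.0531]), np.float64(0.00199527667369915))
lid [0.6272 0.0065]
```

View pics/f.png

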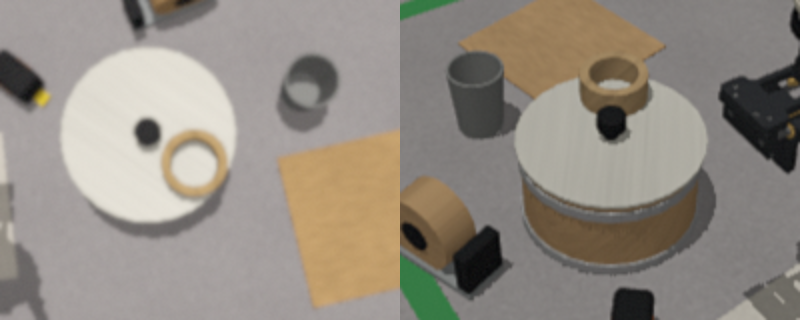

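The lid is seated and level, the tape lies flat on it inside the edge, the arm is clear, and the cup and measure are in place. I hand in the job.

```bash
python3 -c "
from bench import job_done; print(job_done())"
```

```text
the job is handed in; nothing more can be done
None
```

The bench is packed and handed in at about 46 s; `job_done` gives no verdict, so the checks below are mine.

**What I did:** I laid the tape on the bench, put the lid on the mat, stood all three yellow rolls in the drum, then put the lid and the tape back. The red and purple look-alikes were not touched.

**Last checks:**
- **Lid:** it sits about 1 mm from the drum's measured centre, (0.627, 0.0065) against (0.626, 0.007). After I put it back, its outline matched the starting picture to 1 px, so it is home and level.
- **Tape:** it lies flat on the lid, about 72 mm from the lid's centre.
- **Rolls:** all three stood upright, about 50 mm from the drum's axis, in the picture taken before the lid went on. They could not be seen after that.
- **Cup, measure and arm:** the pen cup and tape measure look unmoved, and the arm is clear of everything.

**Readings that failed or disagreed:**
- My first automatic lid fit was poor because the tape was on the lid, so I used an edge fit instead.
- The two edge fits of the drum's rim differed by about 4 mm, so I put the lid back where it had started.
- A script error cost one measurement, which I repeated from the saved picture.

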